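# Set the sprung side lay of the register gauge

### The arm

A 6-joint arm with a two-finger parallel gripper is mounted at the origin on a cart in front of the work surface, level with it; the furniture and walls round the work are solid. World frame = base frame: x ahead of the robot, y to its left, z up, the work surface at z = 0. Lengths are in mm, angles in rad, forces in N, time in s.
With the tool pointing down it reaches from about 400 to 925 mm from the base axis. Payload 12.5 kg.
Tool frame: the origin (TCP) lies midway between the tips of the shut fingers; the grasp point (between the pads) lies 19 mm behind it (env.tcp_to_grasp is the distance from the TCP to the grasp point, in mm); z points along the fingers, y is the line along which they close (so a half turn about z gives the same grasp; the last joint's range is limited). The gripper opens to 95 mm and grips with 3 to 60 N. Pads are 20 mm wide; open, the fingers measure 119 mm over their backs; the gripper's body (75 mm by 180 mm) begins 59 mm behind the grasp point.
Start: joints at [1.184, 0.491, 1.559, -0, 1.092, -0.106], TCP at [173.185, 600.544, 214.661] pointing down, gripper open.
Joint ranges: [-3.1, 3.1], [-0.84, 2.19], [0.05, 2.79], [-1.13, 4.28], [0.06, 2.93], [-2.69, 2.69]. Speed limits (rad/s): [2.22, 2.22, 2.79, 3.14, 3.14, 3.14].

### API

Orientations are given as [roll, pitch, yaw] about the fixed x, y, z axes, in that order (R = Rz(yaw) Ry(pitch) Rx(roll)).
In Python, from cell import env gives the robot as it stands. The module is installed in compiled form; this text tells all that it offers.
- The arm moves only by the tool step_arm, never from a script. Its argument "plan" is a list that holds one entry, the list of rows, each a list of 5 numbers: the shift along the tool's x, y, z in mm, then the turn about the tool's z in degrees, then the opening, from -1 (shut) to 1 (fully open). A call has 1 to 8 rows; each row is the pose to reach, as a shift and turn from the pose commanded when the call began, along the tool's axes at that moment; what a row does not reach only later rows make up. A row lasts 1/12 s, in which the tool goes at most 41.7 mm and 7.16 degrees, less where a joint would pass 70% of its speed; a pose out of reach is approached as far as the arm can. A call with a gripper value outside its range is refused whole. The fingers move at their own pace and stop on an object; the grip force is fixed at half the most. Time passes only in rows, so rows that repeat a pose let the fingers close. It gives the time, the measured TCP pose, the force, the opening and the grip force at its end, in the units of the state.
- env.state(): the state, without advancing time (a new reading comes with each control period).
- env.read_camera(name): name is "side" or "top"; returns the picture (384x512x3 uint8, blue, green, red); there is no depth.
- env.get_calibration(name): a dict with "K" (3x3 intrinsics, pixels), "D" ([k1, k2, p1, p2, k3] as OpenCV has them; the pictures are not rectified), "extrinsics" (4x4, takes a point from world to camera coordinates). Camera axes: x right, y up, looking along -z (the intrinsics and any distortion apply to the point x, -y, -z); pixel columns grow to the right and rows downward; lengths in mm; the calibration is good to about 2 mm. A picture is of the moment at which its call begins. get_calibration takes no time and is no camera call.
- env.job_done(): hands the job in; it is judged then, once.
The state is a dict: "t": time; "joints": joint angles; "qvel": joint speeds; "tau": joint torques, N m; "eef_pos": TCP position; "tcp_rot": TCP orientation; "ft_force": force on the tool from outside, world axes, zero at the start; "moment": the same for the moment, N m; "opening": opening from 0.0 (shut) to 1.0 (fully open); "grip_force": force on a finger pad.
Only numpy, scipy, OpenCV 4.12 (cv2) and the standard library are available. Lean on these libraries where they do the work, as an engineer would, in place of code of your own. Each camera call takes 0.05 s, during which the arm holds its last target. There are 200 camera calls.

### The job

Set up the register gauge for the next print run: first stand the two loose steel lay stops in the gauge's sockets of the same shape, the square stop in the fixed block and the round stop in the foot of the telescoping arm, each pushed fully home and let go. Then push the gauge's lock button fully in to free the arm, draw the arm out by its black knob until its pointer lines up with the brass rider clamped on the scale, and finish while still gripping and holding the knob there so that I can lay the sheet, because the arm springs back when it is let go. Leave the rider and the other things on the bench where they are.

Things in the scene. Friction and masses are not known exactly. Their poses are not given: they have to be found in the camera images.
- round_stop_mid (a point): middle of the loose round lay stop, a steel peg standing upright on the bench, 61 mm high: from the foot up a round shank 24 mm in diameter and 15 mm long (1.5 mm chamfer at the foot), a flange 32 mm in diameter and 4 mm thick, a round post 22 mm in diameter and 42 mm long. The point lies on its axis, 30.5 mm above the foot; z points up along the stop. About 0.14 kg.
- square_stop_mid (a point): middle of the loose square lay stop, a steel peg standing upright on the bench, 61 mm high: from the foot up a square shank 20 mm wide and 15 mm long (1.5 mm step-in at the foot), a square flange 30 mm wide and 4 mm thick, a square post 22 mm wide and 42 mm long, all with sides along the stop's x and y. The point lies on its axis, 30.5 mm above the foot; z points up. About 0.14 kg.
- round_socket (a point): centre of the mouth of the round socket, in the aluminium foot on the far side of the telescoping arm; it moves with the arm. Bore 26.4 mm in diameter, 17 mm deep, chamfered; mouth about 34 mm above the bench. z points up, x and y are the gauge's. A stop is home when its flange sits on the mouth, its middle then 15.5 mm above this point. Until the lock button is pushed in, the arm cannot slide (about 0.5 mm of play).
- square_socket (a point): centre of the mouth of the square socket in the fixed aluminium block (48 mm square) on the gauge board, 100 mm from the round socket along -y of the gauge while the arm is home. Hole 22.4 mm square, 18 mm deep, chamfered, sides along x and y of this point, which are the gauge's; z up; mouth about 34 mm above the bench. A stop is home when its flange sits on the mouth, its middle then 15.5 mm above this point.
- button_top (a point): centre of the top face of the lock button, an upright black round plunger 18 mm in diameter on top of the gauge's aluminium channel, about 50 mm above the bench at the start (the channel's top is 36 mm up). It is pushed straight down.
- lock_button (a joint): travel of the lock button in m: 0 standing out (arm locked), 0.007 fully in (arm free; it frees the arm at about 0.005). About 2.5 N pushes it; it has no spring and stays where it is left.
- gauge_arm: the telescoping arm itself: a steel bar that slides out of the channel, with the aluminium head, pointer, knob and foot on its end. The origin lies on the bench at the channel's mouth while the arm is home; y is the way the arm slides out, z up.
- knob_mid (a point): middle of the black knurled knob on top of the arm's head, the part to hold: upright, 24 mm in diameter, underside 48 mm and top 83 mm above the bench, this point 65.5 mm; the top of the arm's head below it is 36 mm and the channel beside it 38 mm above the bench. It moves with the arm; x and y are the gauge's. The round socket lies 43 mm from it along +x, the lock button 85 mm along -y while the arm is home.
- extension (a joint): extension of the telescoping arm in m: 0 home, up to 0.105, growing as the arm slides out along +y of the gauge (horizontal, the y axis of this gauge's points). A spring pulls it home with about 2.4 N at 0 and 3.3 N at full reach. It reads the same as the rider when the pointer is in line with the rider.
- pointer_tip (a point): tip of the dark pointer on the front of the arm's head, just above the scale strip. The scale has a line every 5 mm, a longer one every 10 mm and the longest every 50 mm, starting under the pointer's home. x and y are the gauge's.
- rider (a joint): place of the brass rider along the scale in m, measured like the arm's extension (0 = pointer home). It is clamped and stays where it is.
- rider_mark (a point): end of the dark line on top of the brass rider, a 10 mm wide saddle with a small screw on the near edge of the scale strip; the pointer tip comes to within 2 mm of this point when it is in line. x and y are the gauge's.
- the_gouge: lino gouge with a mushroom-shaped wooden handle, 137 mm long, 25 mm thick, lying on the bench; a bystander, origin at the centre of its underside
- the_tube: aluminium paint tube, 128x35x26 mm, lying on the bench; a bystander, origin at the centre of its underside
- the_clip: bulldog clip, 58x50x26 mm; a bystander, origin at the centre of its underside
- the_tape: roll of masking tape lying flat, 96 mm across, 25 mm high; a bystander, origin at the centre of its underside
- the_baren: round hand baren (rubbing pad) with a bow handle, 108 mm across, 34 mm high; a bystander, origin at the centre of its underside
- the_tin: closed round ink tin, 78 mm across, 44 mm high; a bystander, origin at the centre of its underside
Not all that is in view belongs to the job. Leave any orange look-alike of the part that bears square_stop_mid alone.

How it is judged (in metres and radians):
On the way, in this order (a step that is already met when the one before it is completed fails the run):
1. both stops stand fully home in the sockets of their own shape, let go, with the arm still locked (horizontal distance between round_stop_mid and round_socket below 0.003 m and z of round_stop_mid in the frame of round_socket below 0.0185 m and angle between each of round_stop_mid, square_stop_mid's own z axis and vertical below 0.06 rad and horizontal distance between square_stop_mid and square_socket below 0.003 m and z of square_stop_mid in the frame of square_socket below 0.0185 m and contact force between the fingers and round_stop below 0.1 N and contact force between the fingers and square_stop below 0.1 N and value of joint extension below 0.004 m), for 0.2 s.
2. the lock button is fully in (value of joint lock_button above 0.0058 m), for 0.1 s.
At the end, for the whole second after the job is handed in: Both stops are home in their own sockets (flange within 2.5 mm of the mouth, within 3 mm of centre, within 0.06 rad of upright), the lock button is in, and the fingers grip the arm by its knob (over 6 N) with the arm at rest (under 10 mm/s) and its pointer within 4 mm of the rider's line (horizontal distance between round_stop_mid and round_socket below 0.003 m and z of round_stop_mid in the frame of round_socket below 0.0185 m and angle between each of round_stop_mid, square_stop_mid's own z axis and vertical below 0.06 rad and horizontal distance between square_stop_mid and square_socket below 0.003 m and z of square_stop_mid in the frame of square_socket below 0.0185 m and y of pointer_tip in the frame of rider_mark between -0.004 and 0.004 m and velocity of joint extension between -0.01 and 0.01 m/s and value of joint lock_button above 0.0055 m and contact force between the fingers and gauge_arm above 6 N); the arm keeps its last pose, push and grip.
It fails at once if a bystander (gouge, tube, clip, tape, baren or tin) is moved by more than 30 mm (distance of any of the_gouge, the_tube, the_clip, the_tape, the_baren, the_tin from where it was at the start of the episode above 0.03 m).
It fails at once if the brass rider is shifted by more than 4 mm (distance of rider_mark from where it was at the start of the episode above 0.004 m).
It also fails if it takes over 70 s, if anything falls off the work surface, if the arm or the gripper's body presses on something with over 40 N, if the wrist force passes 120 N, or if a joint passes its speed limit or range.

## Working session

There is one attempt and no reset: what is moved stays moved. The work goes in short steps, Python scripts to look and compute and a tool call to move; the robot and the scene stay as the last step left them, time stands still between calls to the robot, and variables do not carry over. Pictures are saved under pics/ and viewed, at most 12 in all, crops included, and the job is handed in when it is done.

Besides the shell and the picture viewer there is one more tool, called in YAML: its name, and indented under it one key for each argument. step_arm: Moves the arm, as the interface text tells. Its arguments: {"type":"object","properties":{"plan":{"type":"array"}},"required":["plan"]}

```bash
mkdir -p pics; cat > h.py <<'E'
import numpy as np,cv2
from cell import env
def cal(n):
    c=env.get_calibration(n);return np.array(c["K"],float),np.array(c["D"],float),np.array(c["extrinsics"],float)
def ray(n,uv):
    K,D,E=cal(n);p=cv2.undistortPoints(np.array([[uv]],float),K,D)[0,0]
    R=E[:3,:3];o=-R.T@E[:3,3];d=R.T@np.array([p[0],-p[1],-1.]);return o,d/np.linalg.norm(d)
def plane(n,uv,z):
    o,d=ray(n,uv);return o+d*(z-o[2])/d[2]
def proj(n,P):
    K,D,E=cal(n);q=(E[:3,:3]@np.atleast_2d(P).T).T+E[:3,3];q=q*[1,-1,-1]
    return cv2.projectPoints(q.reshape(-1,1,3),np.zeros(3),np.zeros(3),K,D)[0][:,0]
def tri(uvs,uvt):
    A=np.zeros((3,3));b=np.zeros(3);rs=[ray("side",uvs),ray("top",uvt)]
    for o,d in rs:
        M=np.eye(3)-np.outer(d,d);A+=M;b+=M@o
    x=np.linalg.solve(A,b);return x,[np.linalg.norm((np.eye(3)-np.outer(d,d))@(x-o)) for o,d in rs]
E
python3 - <<'E'
from h import *
for n in("side","top"):
    im=env.read_camera(n);cv2.imwrite(f"pics/{n}0.png",im);cv2.imwrite(f"pics/{n}0b.png",cv2.resize(im,(768,576),interpolation=cv2.INTER_CUBIC))
    K,D,E=cal(n);print(n,K[0,0],D,-E[:3,:3].T@E[:3,3],-E[2,:3])
print(env.state())
E
```

```text
side 457.2390923638479 [0.06377993 0.         0.         0.         0.        ] [ 271.56152343 -914.5045074   859.58032237] [ 0.24420777  0.72995229 -0.6383825 ]
top 487.3602178397029 [0.03823336 0.         0.         0.         0.        ] [ 408.28461641   -4.12208034 1339.51172656] [ 0.1256395   0.00953638 -0.99203013]
{'t': 0.1, 'joints': array([ 1.18442180e+00,  4.91509608e-01,  1.55939722e+00, -9.07369571e-06,
        1.09167951e+00, -1.05560124e-01]), 'qvel': array([ 0.00190902, -0.00329064, -0.00164555, -0.00060168, -0.00157053,
       -0.00115445]), 'tau': array([ 2.52641781e-03, -6.13619900e+01, -2.58606452e+01,  6.94437046e-02,
        4.69782762e-02, -1.64804243e-05]), 'eef_pos': array([173.08678316, 600.33238331, 214.1107613 ]), 'tcp_rot': array([-3.14060365e+00, -9.66954864e-05,  2.86078239e+00]), 'ft_force': array([-0.51323313, -0.03156173,  0.87859928]), 'moment': array([-0.04398531,  0.01774863, -0.00212644]), 'grip_force': 0.0, 'opening': 1.0000256847819453}
```

View pics/top0b.png

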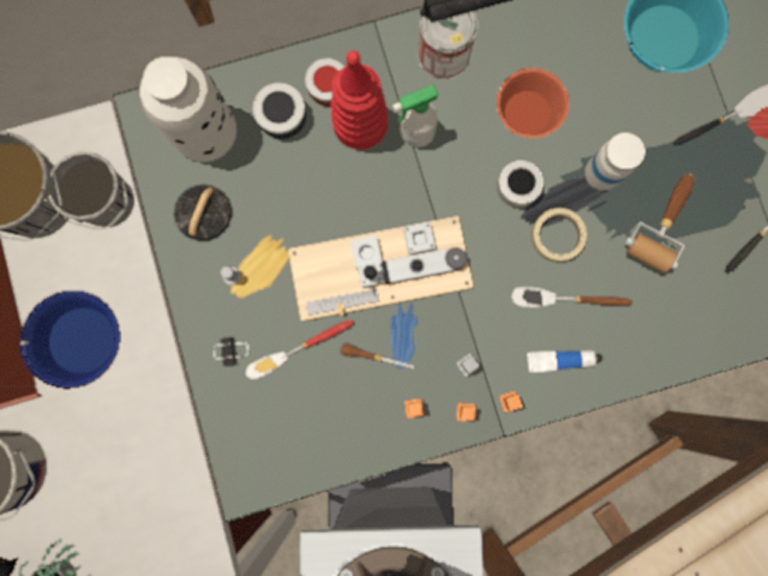

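View pics/side0b.png

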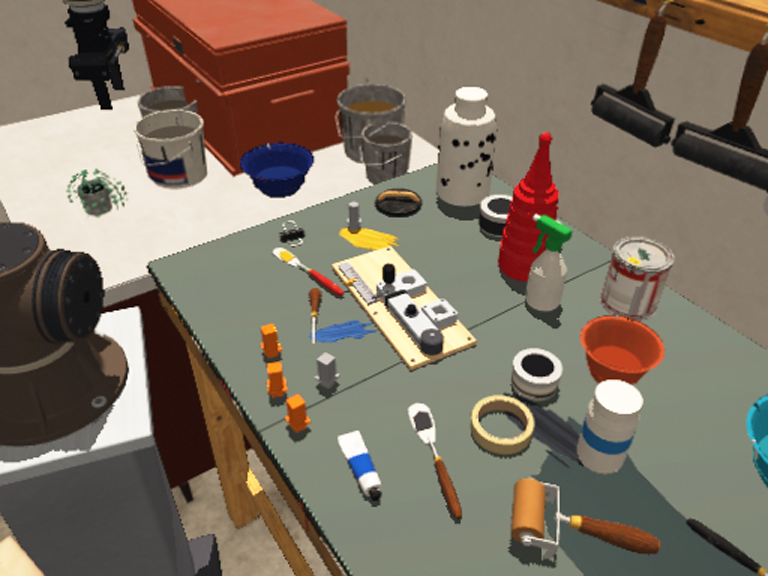

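The top view shows the round stop at about (153,183) and the square stop at (312,244) in native pixels. The gauge runs from (195,150) to (313,210), with the knob at (247,181) and the button at (278,177). I'll zoom in on these next.

```bash
python3 - <<'E'
import cv2,numpy as np
t=cv2.imread("pics/top0.png");s=cv2.imread("pics/side0.png")
a=cv2.resize(t[140:220,185:325],(770,440),interpolation=cv2.INTER_CUBIC)
cv2.imwrite("pics/c1.png",a)
b=cv2.resize(s[160:250,215:325],(660,540),interpolation=cv2.INTER_CUBIC)
cv2.imwrite("pics/c2.png",b)
p=[cv2.resize(x,(390,390),interpolation=cv2.INTER_CUBIC) for x in (t[164:203,134:173],t[224:263,293:332])]
cv2.imwrite("pics/c3.png",np.hstack(p))
E
```

```text
(no output)
```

View pics/c1.png

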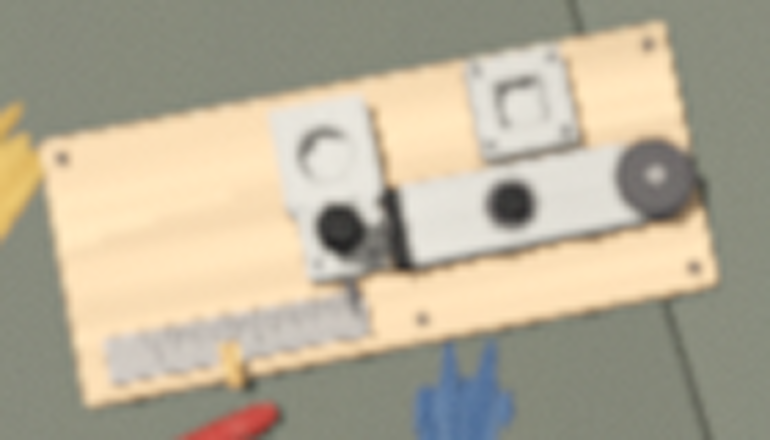

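View pics/c2.png

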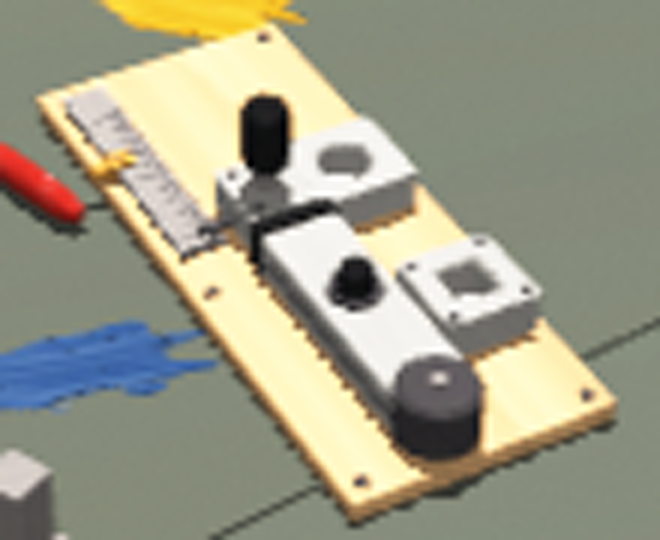

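View pics/c3.png

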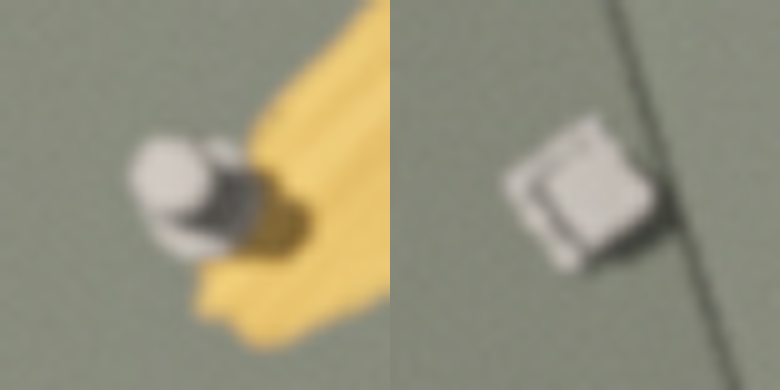

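The crops show these positions:
- **Top crop (5.5x):** round socket (327,153), square socket (525,105), button (511,203), knob top (342,228), pointer tip (353,300), rider line (232,345).
- **Side crop (6x):** round socket (344,160), square socket (470,279), button (355,270), knob top (266,104).
- **Stop crop:** the round stop's top is at (172,174). The square stop is turned about 40° in the picture.

```bash
cat > fit.py <<'E'
from h import *
from scipy.optimize import least_squares
def nat(p,s,o): return (np.array(p,float)+.5)/s-.5+o
T=nat([(327,153),(525,105),(511,203),(342,228)],5.5,[185,140])
S=nat([(344,160),(470,279),(355,268),(266,104)],6,[215,160])
M=np.array([(43,0,34),(43,-100,34),(0,-85,50),(0,0,83)],float)
def w(p):
    c,s=np.cos(p[2]),np.sin(p[2]);return np.c_[p[0]+c*M[:,0]-s*M[:,1],p[1]+s*M[:,0]+c*M[:,1],M[:,2]]
def run(v):
    f=lambda p:np.concatenate([(proj(n,w(p))-uv).ravel() for n,uv in v])
    r=least_squares(f,[550,50,.1],x_scale=[10,10,.1]);print(r.x.round(3),r.fun.round(2));return r.x
if __name__=="__main__":
    run([("top",T)]);run([("side",S)]);p=run([("top",T),("side",S)])
    print(w(p).round(1))
    t=cv2.imread("pics/top0.png");hsv=cv2.cvtColor(t,cv2.COLOR_BGR2HSV)
    m=cv2.inRange(hsv,(8,30,120),(28,130,255));m[:140]=0;m[220:]=0;m[:,:190]=0;m[:,325:]=0
    m=cv2.morphologyEx(m,cv2.MORPH_CLOSE,np.ones((15,15)));c=max(cv2.findContours(m,0,2)[0],key=cv2.contourArea)
    b=cv2.boxPoints(cv2.minAreaRect(c));B=np.array([plane("top",q,12)[:2] for q in b]);print("board",B.round(1))
    for i in range(4):
        d=B[(i+1)%4]-B[i];print(np.hypot(*d).round(1),np.degrees(np.arctan2(d[1],d[0])).round(2))
    pt=plane("top",nat((353,302),5.5,[185,140]),18);rm=plane("top",nat((232,345),5.5,[185,140]),18)
    y=np.array([-np.sin(p[2]),np.cos(p[2])]);print("ptr,rider",pt,rm,(rm-pt)[:2]@y)
    # stops
    rt=nat((172,174),10,[134,164]);st=nat((213,190),10,[293,224]);print("round",plane("top",rt,61),"sq",plane("top",st,61))
    fl=nat([(113,185),(207,112),(182,270)],10,[293,224])
    F=np.array([plane("top",q,19)[:2] for q in fl]);print("flange",F.round(1))
    for a,b in((0,1),(0,2)):
        d=F[b]-F[a];print(np.hypot(*d),np.degrees(np.arctan2(d[1],d[0])))
    print("flange ctr",(F[1]+F[2])/2)
    s=cv2.imread("pics/side0.png");cv2.imwrite("pics/c4.png",np.hstack([cv2.resize(x,(390,390),interpolation=cv2.INTER_CUBIC) for x in (s[128:167,216:255],s[228:267,198:237])]))
E
python3 fit.py
```

```text
[6.00792e+02 2.12130e+01 1.90000e-01] [-0.23  0.45 -0.33  1.29  0.57 -1.05 -0.01 -0.64]
[6.02525e+02 2.27410e+01 1.98000e-01] [ 0.04 -0.11 -1.62  0.22  1.35 -0.34  0.22  0.32]
[6.01468e+02 2.15020e+01 1.94000e-01] [-0.41  0.22 -0.54  0.92  0.42 -1.42 -0.13 -0.89 -0.13  0.26 -1.9   0.68
  1.03  0.08  0.01  0.66]
[[643.7  29.8  34. ]
 [662.9 -68.3  34. ]
 [617.8 -61.9  50. ]
 [601.5  21.5  83. ]]
board [[ 660.8  185.9]
 [ 721.7 -143. ]
 [ 558.4 -170.1]
 [ 498.9  154. ]]
334.6 -79.51
165.6 -170.58
329.5 100.4
165.0 11.17
ptr,rider [571.66618515  18.02864765  18.        ] [551.90008552  78.59727025  18.        ] 63.24217437628978
round [610.04484901 276.58401298  61.        ] sq [ 435.48235139 -148.82944115   61.        ]
flange [[ 438.4 -126.8]
 [ 457.3 -152.9]
 [ 415.3 -144.4]]
32.19458646359296 -54.08314179995006
29.052297453881398 -142.86261811642098
flange ctr [ 436.28458079 -148.61817107]
```

View pics/c4.png

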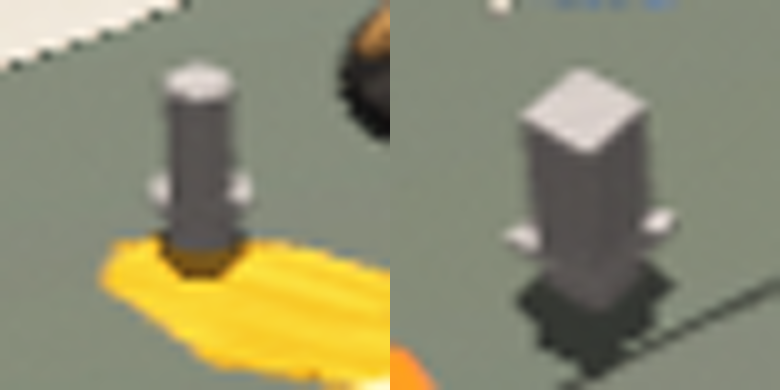

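The side crop shows both stops upright: the round top at (198,81), the square top's centre at (583,110). Next I'll check the socket spacing and the stop positions across the two views.

```bash
python3 - <<'E'
from fit import *
def seg(n,a,b): 
    d=(b-a)[:2];return np.hypot(*d).round(1),np.arctan2(d[0],-d[1]).round(3)  # yaw: y axis=(-s,c); a round->square = -100*y
t_r,t_s=[plane("top",nat(q,5.5,[185,140]),34) for q in((327,153),(523,104))]
s_r,s_s=[plane("side",nat(q,6,[215,160]),34) for q in((344,160),(470,281))]
print("top",t_r,t_s,seg("",t_r,t_s));print("side",s_r,s_s,seg("",s_r,s_s))
for n,q,s,o in(("top",(342,223),5.5,[185,140]),("side",(266,104),6,[215,160])):print("knob",plane(n,nat(q,s,o),83))
for n,q,s,o in(("top",(511,201),5.5,[185,140]),("side",(355,266),6,[215,160])):print("button",plane(n,nat(q,s,o),50))
print("round tri",tri(nat((198,81),10,[216,128]),nat((172,174),10,[134,164])))
print("sq tri",tri(nat((193,110),10,[198,228]),nat((213,190),10,[293,224])))
q=nat([(131,115),(190,69),(257,103),(196,152)],10,[198,228]);P=np.array([plane("side",k,61) for k in q]);print(P)
for i in range(4):
    d=P[(i+1)%4]-P[i];print(np.hypot(*d[:2]),np.degrees(np.arctan2(d[1],d[0])))
print("side ptr/rider",plane("side",nat((205,229),6,[215,160]),18),plane("side",nat((113,166),6,[215,160]),18))
E
```

```text
top [644.23454352  28.66926097  34.        ] [665.96947476 -68.92732886  34.        ] (np.float64(100.0), np.float64(0.219))
side [644.40777173  30.75740458  34.        ] [668.35599633 -68.64295608  34.        ] (np.float64(102.2), np.float64(0.236))
knob [601.50782233  21.16748754  83.        ]
knob [602.40940499  24.30471129  83.        ]
button [615.017003  -60.6768527  50.       ]
button [615.82269117 -59.47957718  50.        ]
round tri (array([609.97908017, 276.47394758,  61.49155423]), [np.float64(0.01191978507504576), np.float64(0.011919785075068296)])
sq tri (array([ 435.34860057, -148.57340261,   63.12453348]), [np.float64(0.08984187833200716), np.float64(0.08984187833210486)])
[[ 421.03223841 -143.37173854   61.        ]
 [ 438.60398975 -132.78315512   61.        ]
 [ 451.04324827 -149.1730989    61.        ]
 [ 432.75967657 -160.30881712   61.        ]]
20.515470849117854 31.072798721370848
20.57584529717098 -52.803074043169346
21.40778396207099 -148.65624669109656
20.60090862940654 124.69919728555823
side ptr/rider [571.57550883  21.44787983  18.        ] [543.83067342  80.194762    18.        ]
```

The sockets' line (about 14° in the picture) and the board edge (about 10.7°) disagree slightly, so I'll measure the outlines by masks.

```bash
cat > seg.py <<'E'
from fit import *
yawof=lambda d:np.arctan2(d[0],-d[1])
for n,o,sz,s in(("top",(185,140),(140,80),5.5),("side",(215,160),(110,90),6.)):
    im=cv2.imread(f"pics/{n}0.png")[o[1]:o[1]+sz[1],o[0]:o[0]+sz[0]];k=8
    im=cv2.resize(im,None,fx=k,fy=k,interpolation=cv2.INTER_CUBIC);hsv=cv2.cvtColor(im,cv2.COLOR_BGR2HSV)
    N=lambda q:nat(q,k,np.array(o))
    seed=(523,78) if n=="top" else (425,272)   # on the square block's rim
    al=((hsv[...,1]<38)&(hsv[...,2]>185)).astype(np.uint8)*255
    al=cv2.morphologyEx(al,cv2.MORPH_OPEN,np.ones((5,5)))
    for c in cv2.findContours(al,0,2)[0]:
        if cv2.contourArea(c)<k*k*25: continue
        r=cv2.minAreaRect(c);P=np.array([plane(n,N(q),34) for q in cv2.boxPoints(r)])
        e=P-np.roll(P,1,0);print(n,"alu",(np.array(r[0])/k*s).round(0),P.mean(0)[:2].round(1),[(round(float(np.hypot(*d[:2])),1),round(float(np.degrees(np.arctan2(d[1],d[0])))%90,1)) for d in e[:2]])
    # holes: non-aluminium regions enclosed by it
    cs,h=cv2.findContours(al,cv2.RETR_CCOMP,2)
    for c,hh in zip(cs,h[0]):
        if hh[3]>=0 and cv2.contourArea(c)>k*k*8:
            r=cv2.minAreaRect(c);print("  hole",(np.array(r[0])/k*s).round(0),plane(n,N(r[0]),34)[:2].round(1),(np.array(r[1])/k).round(1))
    bk=((hsv[...,2]<70)).astype(np.uint8)*255
    for c in cv2.findContours(bk,0,2)[0]:
        if cv2.contourArea(c)>k*k*12:
            r=cv2.minAreaRect(c);print("  black",(np.array(r[0])/k*s).round(0),(np.array(r[1])/k).round(1))
    if n=="top":
        # board edges: tan/grey transition along lines
        tan=cv2.morphologyEx((hsv[...,1]>45).astype(np.uint8)*255,cv2.MORPH_OPEN,np.ones((9,9)))
        for nm,c0,c1,f in(("far",100,600,0),("near",130,650,1)):
            q=[]
            for X in range(c0,c1,10):
                col=tan[:,int(X*k/5.5)];ys=np.flatnonzero(col)
                if len(ys):q.append((int(X*k/5.5),ys[-1] if f else ys[0]))
            P=np.array([plane(n,N(x),12)[:2] for x in q])
            for _ in range(3):
                a=np.polyfit(P[:,1],P[:,0],1);r=np.abs(np.polyval(a,P[:,1])-P[:,0]);P=P[r<max(1,1.5*np.median(r))]
            print("board",nm,"yaw",np.arctan(-a[0]).round(4),len(P),r.max().round(2))
E
python3 seg.py
```

```text
top alu [237. 337.] [554.1  75.3] [(22.7, 9.9), (128.6, 9.2)]
top alu [518. 202.] [617.1 -64.7] [(40.3, 9.4), (112.2, 9.6)]
top alu [333. 187.] [627.2  26.4] [(86.9, 9.7), (49.2, 9.7)]
top alu [521.  99.] [668.5 -67.8] [(50.6, 9.3), (49.7, 9.8)]
  hole [511. 204.] [616.1 -61.3] [10.1 10. ]
  hole [315. 140.] [650.9  34.4] [4.2 9.2]
  hole [513.  86.] [675.3 -64.1] [4.4 9.2]
  black [340. 230.] [7.8 6.8]
  black [395. 231.] [13.6  1.9]
  black [512. 204.] [5.6 5.6]
board far yaw 0.1648 24 0.42
board near yaw 0.2216 22 14.95
side alu [ 17. 476.] [ 442.4 -121.9] [(22.2, 38.0), (22.8, 55.3)]
side alu [468. 278.] [668.8 -65.7] [(52.3, 82.6), (64.9, 10.0)]
side alu [361. 299.] [617.  -62.2] [(123.9, 10.4), (46.3, 33.8)]
side alu [167. 202.] [555.   28.3] [(68.4, 9.7), (24.0, 34.1)]
side alu [343. 160.] [644.6  31.7] [(53.3, 82.7), (69.3, 9.4)]
side alu [101. 118.] [543.6  98.8] [(52.4, 6.4), (24.7, 30.9)]
  hole [468. 280.] [667.8 -67.6] [6.6 9.7]
  hole [344. 161.] [644.3  30.2] [9.2 5.6]
  black [425. 430.] [17.8  9.6]
  black [354. 281.] [7.2 7.1]
  black [285. 225.] [ 7.3 16.7]
  black [ 38. 212.] [16.   2.6]
  black [265. 138.] [ 7.4 13.2]
```

The outlines all agree on a gauge yaw of 0.168 rad. The round socket is near (644.3,29.7), the square socket near (667,-68.3), the knob near (601.8,22.5) and the button near (615.5,-60.5). Now I'll move to the round stop, with the fingers closing along the gauge's y.

```bash
cat > mv.py <<'E'
import sys,numpy as np
from scipy.spatial.transform import Rotation as R
from cell import env
s=env.state();x,y,z,yd=map(float,sys.argv[1:5])
r=R.from_euler("xyz",s["tcp_rot"]);d=r.inv().apply(np.array([x,y,z])-s["eef_pos"])
cur=np.degrees(s["tcp_rot"][2]);print("shift",d.round(1),"turn(tool z)",round(-((yd-cur+180)%360-180),1),"rows",np.linalg.norm(d)/41.7,"pos",s["eef_pos"].round(1),"yaw",cur.round(2),"t",s["t"])
E
python3 mv.py 610 276.5 110 189.6
```

```text
shift [-509.6 -190.   104.2] turn(tool z) -25.7 rows 13.2785224652168 pos [173.1 600.3 214.1] yaw 163.91 t 0.1
```

step_arm:
  plan:
    - [[-510,-190,50,-25.7,0.5],[-510,-190,50,-25.7,0.5],[-510,-190,50,-25.7,0.5],[-510,-190,50,-25.7,0.5],[-510,-190,50,-25.7,0.5],[-510,-190,50,-25.7,0.5],[-510,-190,50,-25.7,0.5],[-510,-190,50,-25.7,0.5]]

```text
t: 0.77
eef_pos: [436.4, 405.2, 184.4]
tcp_rot: [-3.142, -0.0, -2.974]
ft_force: [0.4, 1.8, 0.3]
opening: 0.744
grip_force: 0.0
```

```bash
python3 mv.py 610 276.5 110 189.6
```

```text
shift [-149.7 -155.9   74.3] turn(tool z) 0.0 rows 5.4807534786825265 pos [436.4 405.2 184.4] yaw -170.38 t 0.7667
```

step_arm:
  plan:
    - [[-150,-156,74,0,0.4],[-150,-156,74,0,0.4],[-150,-156,74,0,0.4],[-150,-156,74,0,0.4],[-150,-156,74,0,0.4],[-150,-156,74,0,0.4],[-150,-156,74,0,0.4],[-150,-156,74,0,0.4]]

```text
t: 1.43
eef_pos: [608.9, 277.4, 109.9]
tcp_rot: [-3.142, -0.002, -2.976]
ft_force: [0.2, 0.5, 0.6]
opening: 0.699
grip_force: 0.0
```

```bash
python3 mv.py 610 276.5 28 189.6
```

```text
shift [-1.  -1.  81.9] turn(tool z) -0.1 rows 1.9637573974973188 pos [608.9 277.4 109.9] yaw -170.48 t 1.4333
```

step_arm:
  plan:
    - [[-1,-1,40,0,0.2],[-1,-1,82,0,0.2],[-1,-1,82,0,0.2],[-1,-1,82,0,0.0],[-1,-1,82,0,-0.5],[-1,-1,82,0,-1],[-1,-1,82,0,-1],[-1,-1,82,0,-1]]

```text
t: 2.1
eef_pos: [610.8, 277.6, 30.6]
tcp_rot: [3.141, 0.003, -2.974]
ft_force: [0.3, 0.1, -0.0]
opening: 0.309
grip_force: 0.0
```

step_arm:
  plan:
    - [[0,0,0,0,-1],[0,0,0,0,-1],[0,0,0,0,-1]]

```text
t: 2.35
eef_pos: [610.7, 277.3, 29.9]
tcp_rot: [3.141, 0.002, -2.974]
ft_force: [-0.7, -1.0, 8.1]
opening: 0.229
grip_force: 30.0
```

```bash
python3 - <<'E'
from h import *
print(env.state()["opening"]*95)
a=env.read_camera("top");b=env.read_camera("side");cv2.imwrite("pics/g1t.png",a);cv2.imwrite("pics/g1s.png",b)
u=proj("top",[610,276.5,40])[0].astype(int);v=proj("side",[610,276.5,40])[0].astype(int)
f=lambda i,u:cv2.resize(i[max(u[1]-32,0):u[1]+33,max(u[0]-32,0):u[0]+33],(390,390),interpolation=cv2.INTER_CUBIC)
cv2.imwrite("pics/g1.png",np.hstack([f(a,u),f(b,v)]));print(u,v)
E
python3 mv.py 610 276.5 110 189.6
```

```text
21.787073230220027
[152 182] [235 141]
shift [  0.7  -0.6 -80.1] turn(tool z) 0.0 rows 1.9213970890608951 pos [610.7 277.3  29.9] yaw -170.4 t 2.45
```

View pics/g1.png

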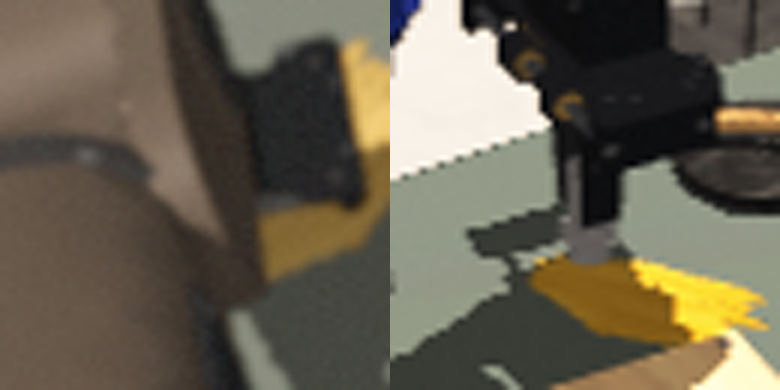

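The side crop shows the round post held between the fingers, and the opening of 21.8 mm matches the 22 mm post. Lift and carry.

step_arm:
  plan:
    - [[0,0,-40,0,-1],[0,0,-80,0,-1],[0,0,-100,0,-1],[0,0,-100,0,-1]]

```text
t: 2.78
eef_pos: [612.0, 277.7, 134.0]
tcp_rot: [3.14, 0.008, -2.974]
ft_force: [0.2, 0.3, -0.7]
opening: 0.233
grip_force: 29.9
```

```bash
python3 mv.py 645 29.7 100 189.6
```

```text
shift [   9.1 -250.1   33.6] turn(tool z) 0.0 rows 6.055989103311982 pos [612.  277.7 134. ] yaw -170.39 t 2.7833
```

step_arm:
  plan:
    - [[9,-250,10,0,-1],[9,-250,10,0,-1],[9,-250,10,0,-1],[9,-250,10,0,-1],[9,-250,10,0,-1],[9,-250,10,0,-1],[9,-250,34,0,-1],[9,-250,34,0,-1]]

```text
t: 3.45
eef_pos: [641.2, 26.7, 90.7]
tcp_rot: [3.14, -0.006, -2.978]
ft_force: [-0.4, 1.1, -1.9]
opening: 0.234
grip_force: 29.9
```

step_arm:
  plan:
    - [[0,0,15,0,-1],[0,0,15,0,-1],[0,0,15,0,-1]]

```text
t: 3.7
eef_pos: [642.4, 30.2, 79.2]
tcp_rot: [3.141, -0.002, -2.973]
ft_force: [0.8, -0.0, -1.2]
opening: 0.232
grip_force: 29.9
```

```bash
python3 mv.py 645 29.7 66 189.6; python3 - <<'E'
from h import *
a=env.read_camera("side");cv2.imwrite("pics/g2s.png",a);b=env.read_camera("top");cv2.imwrite("pics/g2t.png",b)
v=proj("side",[644.5,30,45])[0].astype(int);o=v-[40,40];c=a[o[1]:o[1]+80,o[0]:o[0]+80]
cv2.imwrite("pics/g2.png",cv2.resize(c,(560,560),interpolation=cv2.INTER_CUBIC));print(o)
E
```

```text
shift [-2.5 -1.  13.2] turn(tool z) 0.1 rows 0.3234177579683315 pos [642.4  30.2  79.2] yaw -170.32 t 3.7
[232 143]
```

View pics/g2.png

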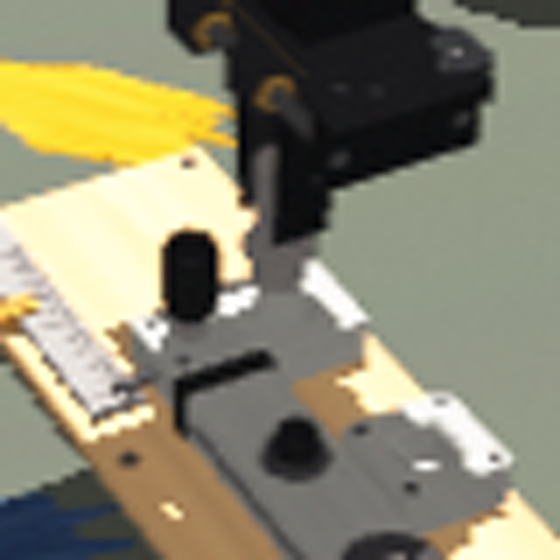

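The crop shows the stop over the foot, in shadow, with the knob clear of the fingers. Correct by (-2.5,-1) and descend.

step_arm:
  plan:
    - [[-2.5,-1,0,0,-1],[-2.5,-1,8,0,-1],[-2.5,-1,8,0,-1],[-2.5,-1,15,0,-1],[-2.5,-1,19,0,-1],[-2.5,-1,22,0,-1],[-2.5,-1,22,0,-1]]

```text
t: 4.38
eef_pos: [645.3, 28.9, 56.7]
tcp_rot: [3.141, -0.001, -2.974]
ft_force: [-0.2, 2.8, -2.4]
opening: 0.234
grip_force: 29.9
```

step_arm:
  plan:
    - [[0,0.7,3,0,-1],[0,0.7,5,0,-1],[0,0.7,7,0,-1],[0,0.7,8.5,0,-1],[0,0.7,8.5,0,-1]]

```text
t: 4.8
eef_pos: [645.5, 29.3, 49.0]
tcp_rot: [3.141, -0.0, -2.974]
ft_force: [-0.3, 3.2, -1.9]
opening: 0.225
grip_force: 29.9
```

step_arm:
  plan:
    - [[0,0.8,1,0,-1],[0,0.8,2,0,-1],[0,0.8,2,0,-1]]

```text
t: 5.05
eef_pos: [645.7, 29.5, 48.6]
tcp_rot: [-3.141, 0.001, -2.974]
ft_force: [-5.0, -2.1, 11.2]
opening: 0.229
grip_force: 30.0
```

Seated, with 11 N of upward force at the expected height. Release and go up.

step_arm:
  plan:
    - [[0,0.8,1,0,-0.3],[0,0.8,1,0,0.0],[0,0.8,0,0,0.2],[0,0.8,0,0,0.2],[0,0.8,-40,0,0.3],[0,0.8,-80,0,0.3],[0,0.8,-100,0,0.3]]

```text
t: 5.63
eef_pos: [646.4, 30.8, 151.1]
tcp_rot: [-3.141, 0.004, -2.974]
ft_force: [1.3, 0.4, 0.2]
opening: 0.628
grip_force: 0.0
```

```bash
python3 mv.py 436 -148.6 120 125
```

```text
shift [ 237.6 -141.7   30.4] turn(tool z) 64.6 rows 6.672874376882347 pos [646.4  30.8 151.1] yaw -170.38 t 5.6333
```

step_arm:
  plan:
    - [[238,-142,30,64.6,0.3],[238,-142,30,64.6,0.3],[238,-142,30,64.6,0.3],[238,-142,30,64.6,0.3],[238,-142,30,64.6,0.3],[238,-142,30,64.6,0.3],[238,-142,30,64.6,0.3],[238,-142,30,64.6,0.3]]

```text
t: 6.3
eef_pos: [430.8, -150.8, 116.8]
tcp_rot: [-3.141, -0.002, 2.3]
ft_force: [1.0, -0.3, 0.4]
opening: 0.651
grip_force: 0.0
```

step_arm:
  plan:
    - [[0,0,0,7,0.3],[0,0,0,7,0.3],[0,0,0,7,0.3]]

```text
t: 6.55
eef_pos: [434.5, -149.0, 117.2]
tcp_rot: [3.141, 0.0, 2.191]
ft_force: [-0.6, -0.2, -0.0]
opening: 0.651
grip_force: 0.0
```

```bash
python3 mv.py 436 -148.6 28 125
```

```text
shift [-0.5  1.5 89.2] turn(tool z) 0.5 rows 2.1403604264995257 pos [ 434.5 -149.   117.2] yaw 125.53 t 6.55
```

step_arm:
  plan:
    - [[-0.5,1.5,40,0.5,0.2],[-0.5,1.5,80,0.5,0.2],[-0.5,1.5,89,0.5,0.2],[-0.5,1.5,89,0.5,0.2],[-0.5,1.5,89,0.5,-0.2],[-0.5,1.5,89,0.5,-0.7],[-0.5,1.5,89,0.5,-1],[-0.5,1.5,89,0.5,-1]]

```text
t: 7.22
eef_pos: [436.5, -148.7, 29.6]
tcp_rot: [3.14, 0.002, 2.179]
ft_force: [-0.1, 0.2, 0.4]
opening: 0.379
grip_force: 0.0
```

step_arm:
  plan:
    - [[0,0,0,0,-1],[0,0,0,0,-1],[0,0,0,0,-1]]

```text
t: 7.47
eef_pos: [436.1, -148.6, 28.8]
tcp_rot: [3.141, 0.001, 2.179]
ft_force: [-0.6, 0.5, 8.3]
opening: 0.226
grip_force: 30.0
```

```bash
python3 mv.py 436 -148.6 128 125
```

```text
shift [ -0.1  -0.1 -99.2] turn(tool z) -0.2 rows 2.3792885645042032 pos [ 436.1 -148.6   28.8] yaw 124.83 t 7.4667
```

step_arm:
  plan:
    - [[0,0,-40,0,-1],[0,0,-80,0,-1],[0,0,-110,0,-1],[0,0,-110,0,-1]]

```text
t: 7.8
eef_pos: [437.6, -149.2, 143.0]
tcp_rot: [3.138, 0.007, 2.179]
ft_force: [1.1, -1.2, -2.1]
opening: 0.225
grip_force: 30.0
```

```bash
python3 mv.py 668 -68.3 130 189.6
```

```text
shift [-65.1 235.3  14.3] turn(tool z) -64.8 rows 5.864997826704318 pos [ 437.6 -149.2  143. ] yaw 124.83 t 7.8
```

step_arm:
  plan:
    - [[-65,235,14,-64.8,-1],[-65,235,14,-64.8,-1],[-65,235,14,-64.8,-1],[-65,235,14,-64.8,-1],[-65,235,14,-64.8,-1],[-65,235,14,-64.8,-1],[-65,235,14,-64.8,-1],[-65,235,14,-64.8,-1]]

```text
t: 8.47
eef_pos: [666.7, -66.4, 122.1]
tcp_rot: [3.141, -0.002, -3.097]
ft_force: [-0.9, 0.3, -2.1]
opening: 0.229
grip_force: 30.0
```

step_arm:
  plan:
    - [[0,0,20,-7,-1],[0,0,40,-7,-1],[0,0,50,-7,-1],[0,0,50,-7,-1]]

```text
t: 8.8
eef_pos: [664.4, -67.4, 71.1]
tcp_rot: [3.14, -0.005, -2.984]
ft_force: [0.5, -1.0, -0.3]
opening: 0.23
grip_force: 30.0
```

```bash
python3 mv.py 668 -68.3 66 189.6; python3 - <<'E'
from h import *
for n in("side","top"):cv2.imwrite(f"pics/g3{n}.png",env.read_camera(n))
E
```

```text
shift [-3.4 -1.5  5.1] turn(tool z) -0.5 rows 0.15040175635241157 pos [664.4 -67.4  71.1] yaw -170.95 t 8.8
```

step_arm:
  plan:
    - [[-3,-1,0,-0.3,-1],[-3,-1,0,-0.3,-1],[-3,-1,0,-0.3,-1]]

```text
t: 9.15
eef_pos: [669.6, -68.3, 75.1]
tcp_rot: [-3.141, 0.001, -2.977]
ft_force: [0.0, 0.3, -2.0]
opening: 0.229
grip_force: 30.0
```

```bash
python3 mv.py 668 -68.3 60 189.6
```

```text
shift [ 1.6  0.2 15.1] turn(tool z) -0.2 rows 0.364356844541803 pos [669.6 -68.3  75.1] yaw -170.6 t 9.15
```

step_arm:
  plan:
    - [[1.5,0,5,-0.2,-1],[1.5,0,8,-0.2,-1],[1.5,0,11,-0.2,-1],[1.5,0,14,-0.2,-1],[1.5,0,16,-0.2,-1],[1.5,0,16,-0.2,-1]]

```text
t: 9.65
eef_pos: [667.8, -68.4, 57.8]
tcp_rot: [-3.142, 0.001, -2.974]
ft_force: [3.0, -0.5, -2.2]
opening: 0.228
grip_force: 30.0
```

step_arm:
  plan:
    - [[-0.7,0,3,0,-1],[-0.7,0,6,0,-1],[-0.7,0,9,0,-1],[-0.7,0,11,0,-1],[-0.7,0,11,0,-1]]

```text
t: 10.07
eef_pos: [668.0, -68.2, 47.8]
tcp_rot: [3.141, -0.0, -2.974]
ft_force: [-4.1, 1.6, 7.1]
opening: 0.23
grip_force: 30.0
```

step_arm:
  plan:
    - [[0,0,1,0,-1],[0,0,1,0,-0.3],[0,0,0,0,0.0],[0,0,0,0,0.2],[0,0,0,0,0.2],[0,0,-40,0,0.3],[0,0,-80,0,0.3],[0,0,-100,0,0.3]]

```text
t: 10.73
eef_pos: [669.3, -68.5, 151.1]
tcp_rot: [-3.14, 0.004, -2.974]
ft_force: [0.4, 0.3, -0.4]
opening: 0.631
grip_force: 0.0
```

```bash
python3 mv.py 480 100 260 189.6
```

```text
shift [ 158.1  197.6 -109.7] turn(tool z) 0.0 rows 6.614753752801454 pos [669.3 -68.5 151.1] yaw -170.38 t 10.7333
```

```bash
python3 - <<'E'
from h import *
a=env.read_camera("side");cv2.imwrite("pics/g4s.png",a)
o=np.array([215,125]);c=cv2.resize(a[125:225,215:325],(770,700),interpolation=cv2.INTER_CUBIC)
c=cv2.resize(c,(616,560))
for P in([645.5,29.6,80],[668,-68.3,80],[645.5,29.6,38],[668,-68.3,38],[615.5,-60.5,50]):
    p=(proj("side",P)[0]-o+.5)*5.6-.5;print(P,p.round(0))
cv2.imwrite("pics/g4.png",c)
E
```

```text
[645.5, 29.6, 80] [326. 275.]
[668, -68.3, 80] [443. 385.]
[645.5, 29.6, 38] [324. 340.]
[668, -68.3, 38] [438. 452.]
[615.5, -60.5, 50] [331. 446.]
```

View pics/g4.png

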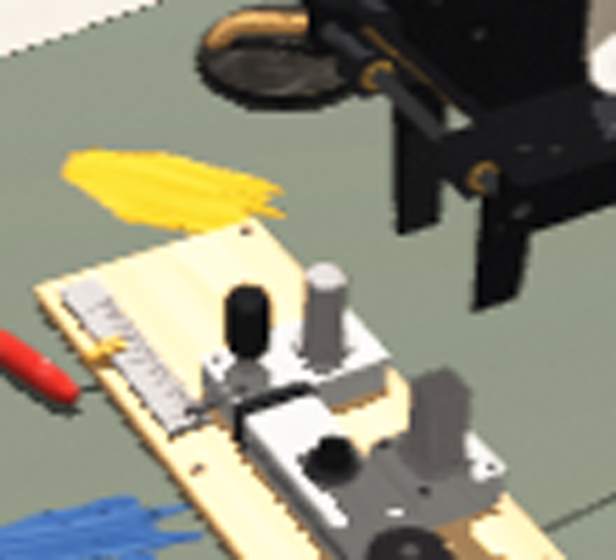

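Both stops stand home: their tops are at (326,275) and (443,385), exactly where z = 80 mm projects. The button is at (331,446). Next I'll press the button with shut fingers.

```bash
python3 mv.py 616.3 -60.5 80 189.6
```

```text
shift [52.5 17.3 73.6] turn(tool z) 0.0 rows 2.206936388679786 pos [670.4 -68.6 154. ] yaw -170.38 t 10.7833
```

step_arm:
  plan:
    - [[52.5,17,0,0,-1],[52.5,17,0,0,-1],[52.5,17,30,0,-1],[52.5,17,60,0,-1],[52.5,17,74,0,-1],[52.5,17,74,0,-1],[52.5,17,74,0,-1],[52.5,17,74,0,-1]]

```text
t: 11.45
eef_pos: [614.2, -60.4, 74.0]
tcp_rot: [-3.141, 0.001, -2.974]
ft_force: [-0.1, 0.5, -0.0]
opening: 0.144
grip_force: 0.0
```

```bash
python3 mv.py 616.3 -60.5 52 189.6
```

```text
shift [-2.  -0.4 22. ] turn(tool z) 0.0 rows 0.5303482224833941 pos [614.2 -60.4  74. ] yaw -170.39 t 11.45
```

step_arm:
  plan:
    - [[-1.5,0,10,0,-1],[-1.5,0,20,0,-1],[-1.5,0,22,0,-1],[-1.5,0,25,0,-1],[-1.5,0,27,0,-1],[-1.5,0,29,0,-1],[-1.5,0,31,0,-1],[-1.5,0,32,0,-1]]

```text
t: 12.12
eef_pos: [615.2, -60.0, 43.4]
tcp_rot: [-3.141, 0.001, -2.974]
ft_force: [-11.6, 2.0, 35.8]
opening: 0.005
grip_force: 18.1
```

The button has bottomed at z = 43.4 with 36 N. Retreat and go above the knob, at about (603,22.4).

step_arm:
  plan:
    - [[0,0,-30,0,-1],[0,0,-70,0,-0.3],[0,82,-80,0,0.1],[0,82,-80,0,0.1],[0,82,-80,0,0.1],[0,82,-80,0,0.1],[0,82,-80,0,0.1]]

```text
t: 12.7
eef_pos: [601.6, 20.7, 121.1]
tcp_rot: [-3.141, 0.0, -2.973]
ft_force: [0.5, -0.2, -0.4]
opening: 0.368
grip_force: 0.0
```

```bash
python3 mv.py 603 22.4 51 189.6;  python3 - <<'E'
from h import *
cv2.imwrite("pics/g5s.png",env.read_camera("side"));print(env.state()["ft_force"])
E
```

```text
shift [-1.6  1.4 70.1] turn(tool z) 0.1 rows 1.6829532645651093 pos [601.6  20.7 121.1] yaw -170.35 t 12.7
[ 0.4578388  -0.2187716   0.18671292]
```

step_arm:
  plan:
    - [[-1.5,1.5,0,0,0.1],[-1.5,1.5,10,0,0.1],[-1.5,1.5,40,0,0.1],[-1.5,1.5,68,0,0.1],[-1.5,1.5,68,0,0.0],[-1.5,1.5,68,0,-1],[-1.5,1.5,68,0,-1],[-1.5,1.5,68,0,-1]]

```text
t: 13.42
eef_pos: [603.4, 22.3, 54.6]
tcp_rot: [-3.141, 0.002, -2.974]
ft_force: [-0.5, -0.0, 0.3]
opening: 0.346
grip_force: 0.0
```

step_arm:
  plan:
    - [[0,0,0,0,-1],[0,0,0,0,-1],[0,0,0,0,-1]]

```text
t: 13.67
eef_pos: [603.2, 23.0, 54.5]
tcp_rot: [3.141, 0.002, -2.974]
ft_force: [-0.4, 3.4, 6.7]
opening: 0.249
grip_force: 30.0
```

Gripped (23.7 mm). Draw the arm out about 60 mm.

step_arm:
  plan:
    - [[0,5,0,0,-1],[0,15,0,0,-1],[0,25,0,0,-1],[0,35,0,0,-1],[0,45,0,0,-1],[0,55,0,0,-1],[0,61,0,0,-1],[0,61,0,0,-1]]

```text
t: 14.33
eef_pos: [593.2, 83.3, 54.5]
tcp_rot: [-3.141, 0.003, -2.973]
ft_force: [0.0, -1.8, 5.4]
opening: 0.246
grip_force: 30.0
```

step_arm:
  plan:
    - [[0,0,0,0,-1],[0,0,0,0,-1]]

```text
t: 14.5
eef_pos: [593.4, 82.5, 54.5]
tcp_rot: [-3.141, 0.003, -2.973]
ft_force: [0.6, -3.2, 6.0]
opening: 0.243
grip_force: 30.0
```

```bash
python3 - <<'E'
from h import *
s=env.state();p=s["eef_pos"];y=np.array([-np.sin(.168),np.cos(.168)]);print(p,(p[:2]-[603.2,23.0])@y,s["ft_force"],s["grip_force"])
t=env.read_camera("top");a=env.read_camera("side");cv2.imwrite("pics/g6t.png",t);cv2.imwrite("pics/g6s.png",a)
c=cv2.resize(a[165:205,215:265],(500,400),interpolation=cv2.INTER_CUBIC)
d=cv2.resize(t[185:215,200:255],(733,400),interpolation=cv2.INTER_CUBIC)
d=d[:,:300] if 0 else cv2.resize(d,(500,273))
cv2.imwrite("pics/g6.png",np.vstack([c,d[:195]]))
E
```

```text
[593.37351568  82.51969545  54.46612918] 60.32482191726947 [ 0.62169481 -3.22498554  6.01827946] 30.001186025328934
```

View pics/g6.png

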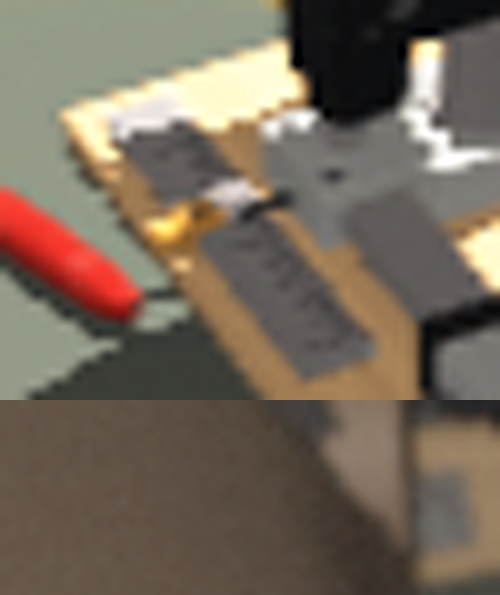

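The side crop shows the pointer tip at about (240,217), just short of the brass rider, whose centre is near (187,222) with its line end near (215,208). I'll work out the remaining gap.

```bash
python3 - <<'E'
from fit import *
x=np.array([np.cos(.168),np.sin(.168)]);y=np.array([-x[1],x[0]])
o=[215,165]
g=lambda n,q,s,o,z:(lambda P:np.array([P@x,P@y]).round(1))(plane(n,nat(q,s,np.array(o)),z)[:2])
for z in(15,20):
    print(z,"now tip",g("side",(240,217),10,o,z),"base",g("side",(290,198),10,o,z),"rider line end",g("side",(215,208),10,o,z))
    print(" home tip side",g("side",(205,229),6,[215,160],z),"top",g("top",(353,302),5.5,[185,140],z))
# brass mask centroid
for n,f,(u0,v0,u1,v1) in(("top","top0",(222,195,235,215)),("side","side0",(226,178,242,195)),("side","g5s",(226,178,242,195)),("side","g6s",(226,178,242,195))):
    im=cv2.resize(cv2.imread(f"pics/{f}.png")[v0:v1,u0:u1],None,fx=8,fy=8,interpolation=cv2.INTER_CUBIC)
    h=cv2.cvtColor(im,cv2.COLOR_BGR2HSV);m=((h[...,0]>12)&(h[...,0]<28)&(h[...,1]>125)).astype(np.uint8)
    c=max(cv2.findContours(m,0,2)[0],key=cv2.contourArea);r=cv2.minAreaRect(c)
    print(f,"brass",[g(n,r[0],8,[u0,v0],z) for z in(15,20)],(np.array(r[1])/8).round(1))
E
```

```text
15 now tip [566.4 -11.5] base [583.4 -10.5] rider line end [561.8  -4.3]
 home tip side [568.7 -71.3] top [567.  -77.8]
20 now tip [563.8 -17. ] base [580.6 -16. ] rider line end [559.2  -9.8]
 home tip side [566.  -76.5] top [566.4 -77.8]Traceback (most recent call last):
  File "<stdin>", line 12, in <module>
ValueError: max() iterable argument is empty
```

```bash
python3 - <<'E'
from fit import *
x=np.array([np.cos(.168),np.sin(.168)]);y=np.array([-x[1],x[0]])
G=lambda n,q,z:(lambda P:np.array([P@x,P@y]).round(1))(plane(n,q,z)[:2])
im=cv2.imread("pics/top0.png");u0,v0=218,192
h=cv2.cvtColor(im,cv2.COLOR_BGR2HSV)
print(h[200:213,222:234,1]);print(h[188:200,244:254,2])
w=np.clip(h[200:213,222:234,1].astype(float)-100,0,None)
V,U=np.mgrid[200:213,222:234]
c=((U*w).sum()/w.sum(),(V*w).sum()/w.sum());print(c,G("top",c,18))
k=h[194:198,246:253,2].astype(float);print("tip col",[246+k[i].argmin() for i in range(4)])
for v in range(190,198):
    r=h[v,244:254,2].astype(float);j=r.argmin();print(v,244+j,r.min(),G("top",(244+j,v),18))
E
```

```text
[[ 17  17  17  16  17  20  19  15  16  16  17  18]
 [ 17  18  22  28  33  40  28  19  16  17  17  18]
 [ 16  20  40  61  75  80  53  22  16  15  17  18]
 [ 17  21  46  86 103  98  70  29  16  17  16  17]
 [ 15  21  44  84 106 101  77  37  24  33  36  38]
 [ 16  22  42  84 106 105  92  60  54  66  69  71]
 [ 38  44  58  83 103 112 114  91  77  72  73  73]
 [ 72  69  71  82 100 114 121 106  83  78  77  80]
 [ 74  74  77  85 105 113 121 111  86  76  59  54]
 [ 80  81  81  87 105 116 117 114  59  27  24  25]
 [ 56  53  42  43  67  87  83  70  30  28  29  26]
 [ 25  27  25  26  30  34  31  30  29  27  28  26]
 [ 26  28  26  28  26  26  26  28  27  36  38  45]]
[[225 227 216 202 192 184 167 141 122 121]
 [216 212 201 192 186 176 162 143 146 161]
 [182 171 155 142 136 141 157 175 200 224]
 [173 168 155 138 122 133 182 221 239 251]
 [222 215 197 175 138 132 181 228 251 255]
 [232 221 207 185 150 123 161 218 247 252]
 [205 200 196 181 154 129 165 217 245 252]
 [187 189 190 186 167 145 171 211 234 251]
 [194 193 192 195 184 162 168 196 220 250]
 [201 199 199 202 197 182 179 190 216 250]
 [206 205 204 205 203 198 192 193 218 250]
 [204 203 203 203 203 202 198 196 217 247]]
(np.float64(227.5544041450777), np.float64(207.36269430051814)) [543.3 -14.3]
tip col [np.int64(249), np.int64(249), np.int64(249), np.int64(250)]
190 248 136.0 [579.2 -78.1]
191 248 122.0 [576.5 -77.6]
192 249 132.0 [573.3 -79.8]
193 249 123.0 [570.6 -79.2]
194 249 129.0 [567.9 -78.7]
195 249 145.0 [565.2 -78.2]
196 249 162.0 [562.5 -77.6]
197 250 179.0 [559.2 -79.8]
```

The top view puts the rider at about 64.7 mm and the side view at 65 to 67 mm. The arm stands at 60.3 mm, so I'll draw another 4.8 mm.

step_arm:
  plan:
    - [[0,2.5,0,0,-1],[0,4.8,0,0,-1],[0,4.8,0,0,-1],[0,4.8,0,0,-1],[0,4.8,0,0,-1],[0,4.8,0,0,-1]]

```text
t: 15.1
eef_pos: [592.6, 87.1, 54.5]
tcp_rot: [-3.141, 0.003, -2.974]
ft_force: [0.1, -2.4, 5.9]
opening: 0.246
grip_force: 30.0
```

```bash
python3 - <<'E'
from h import *
s=env.state();p=s["eef_pos"];y=np.array([-np.sin(.168),np.cos(.168)]);print(p,(p[:2]-[603.2,23.0])@y,s["ft_force"],s["grip_force"],s["opening"]*95)
a=env.read_camera("side");cv2.imwrite("pics/g7s.png",a)
cv2.imwrite("pics/g7.png",cv2.resize(a[160:210,210:285],(780,520),interpolation=cv2.INTER_CUBIC))
E
```

```text
[592.60092973  87.05451482  54.46444734] 64.92498104033278 [ 0.1013194  -2.35610746  5.91726534] 30.000736929941922 23.415822163411658
```

View pics/g7.png

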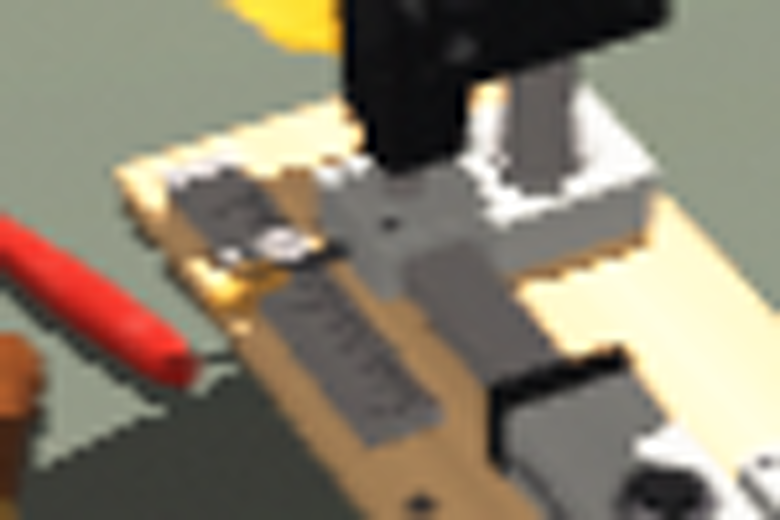

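The picture shows the pointer running (345,250)→(285,265), straight into the rider's middle at about (240,280). The round stop is seated and the knob is gripped at 30 N, so I'll hand in.

```bash
python3 -c "
from cell import env
print(env.job_done())"
```

```text
the job is handed in; nothing more can be done
None
```

I handed the job in with both stops seated, the lock button pressed in, and the knob gripped at 30 N with the arm drawn out about 65 mm, its pointer in line with the rider by eye; no verdict came back.

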